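# Load the glaze shaker in balance and hold the flask down in its sprung ring

### The job

Load the glaze shaker: first set the red flask in the fixed aluminium ring as the balance weight, turned so that its fin drops into the ring's notch, and let go of it. Then seat the green flask in the blue sprung ring the same way, fin in the notch, press it all the way down against the springs, and finish while still holding it down. Carry the flasks upright, and leave the black flask and everything else on the table alone.

Things in the scene. Friction and masses are not known exactly. Their poses are not given: they have to be found in the camera images.
- green_flask: Round white flask with green stopper, band and side fin, 120 mm tall, 0.2 kg, standing. Origin: centre of the underside of its flat foot (34 mm across), z up. Ball belly 64 mm across, centred 33 mm up; straight round neck 28 mm across, 63 to 102 mm up (grip here); fixed stopper 34 mm across, 102 to 120 mm up. Own +x: along the fin. Seated in a ring, its origin is 16 mm below the ring's top.
- red_flask: Round white flask with red stopper, band and side fin, 120 mm tall, 0.2 kg, standing. Origin: centre of the underside of its flat foot (34 mm across), z up. Ball belly 64 mm across, centred 33 mm up; straight round neck 28 mm across, 63 to 102 mm up (grip here); fixed stopper 34 mm across, 102 to 120 mm up. Own +x: along the fin. Seated in a ring, its origin is 16 mm below the ring's top.
- black_flask: The black flask: same shape as the other two, with black stopper, band and fin; a bystander, not part of the job.
- green_flask_fin (a point): Point on the green flask's fin, 44 mm from the axis along the flask's +x, 16 mm above its origin. The fin is an upright blade 9 mm thick, from the belly out to 48 mm from the axis, 4 to 30 mm above the origin. If it lands on the ring instead of in the notch, the flask sits 12 mm too high and leans.
- red_flask_fin (a point): Point on the red flask's fin, 44 mm from the axis along the flask's +x, 16 mm above its origin. The fin is an upright blade 9 mm thick, from the belly out to 48 mm from the axis, 4 to 30 mm above the origin. If it lands on the ring instead of in the notch, the flask sits 12 mm too high and leans.
- shaker: Touch shaker: grey box 160 x 280 x 45 mm (x, y, z), fixed, origin at the centre of its underside. Two rings on posts, tops 90 mm above the table: blue sprung ring 65 mm to its +y, aluminium balance ring 65 mm to its -y. Rings: 54 mm inside, 88 outside, 10 thick, each with one notch 22 mm wide right through the rim towards the shaker's +x, marked by a yellow stroke on the deck.
- balance_seat (a point): Centre of the fixed aluminium balance ring, in its top plane; axes as the shaker's (notch towards +x).
- balance_notch (a point): The balance ring's notch: 44 mm from the ring's axis along +x, in the top plane.
- cradle_seat (a point): Centre of the blue sprung ring, in its top plane; moves down with the ring; axes as the shaker's (notch towards +x).
- cradle_notch (a point): The sprung ring's notch: 44 mm from the ring's axis along +x, in the top plane.
- cradle (a joint): How far the blue sprung ring is pressed straight down, m: 0 up (rest), 0.018 at its stop. The springs carry a flask without giving; they push up with about 6 N at the top and 14 N at the stop (the flask's weight, about 2 N, helps pressing) and lift the ring again when let go.
- tape_roll: Bystander: cardboard roll 84 mm across, 30 mm high; origin under its centre.
- glaze_jar: Bystander: jar 60 mm across, 75 mm high, blue lid; origin under its centre.
- white_tile: Bystander: white glazed tile 75 x 75 x 9 mm; origin under its centre.
- shard_a: Bystander: three-cornered terracotta tile piece, about 80 mm, 9 mm thick.
- shard_b: Bystander: three-cornered terracotta tile piece, about 90 mm, 9 mm thick.
- glaze_brush: Bystander: brush 190 mm long, lying.
Mind the look-alikes: they are no part of the job. Leave any purple or yellow look-alike of the red_flask alone.

How it is judged:
On the way, in this order (a step that is already met when the one before it is completed fails the run):
1. the red flask is seated in the aluminium ring with its fin in the notch, and let go (horizontal distance between red_flask and balance_seat below 0.005 m and z of red_flask in the frame of balance_seat below -0.012 m and horizontal distance between red_flask_fin and balance_notch below 0.012 m and angle between red_flask's own z axis and vertical below 0.12 rad and contact force between the fingers and red_flask below 0.3 N and linear speed of red_flask below 0.03 m/s), for 0.2 s.
2. the green flask is lifted off the table (height (world z) of green_flask above 0.04 m), for 0.1 s.
At the end, for the whole second after the job is handed in: Red rests untouched in the aluminium ring, green is held by the robot in the blue ring pressed 14 mm or more: both centred within 5 (red) or 6 mm (green), 12 mm or more below the ring top, fin within 12 mm of the notch point, upright within 0.12 rad; robot off the shaker (all of step 1 and horizontal distance between green_flask and cradle_seat below 0.006 m and z of green_flask in the frame of cradle_seat below -0.012 m and horizontal distance between green_flask_fin and cradle_notch below 0.012 m and angle between green_flask's own z axis and vertical below 0.12 rad and value of joint cradle above 0.014 m and contact force between green_flask and shaker above 6 N and contact force between any of the fingers, the arm and green_flask above 3 N and contact force between each of the fingers, the arm and shaker below 0.5 N); the arm keeps its last pose, push and grip.
It fails at once if a flask is tipped over (more than 0.6 rad) (angle between any of red_flask, green_flask, black_flask's own z axis and vertical above 0.6 rad).
It fails at once if a bystander is moved more than 30 mm (distance of any of black_flask, tape_roll, glaze_jar, white_tile, shard_a, shard_b, glaze_brush from where it was at the start of the episode above 0.03 m).
It also fails if it takes over 67 s, if anything falls off the work surface, if the arm or the gripper's body presses on something with over 40 N, if the wrist force passes 120 N, or if a joint passes its speed limit or range.

### The arm

A 6-joint arm with a two-finger parallel gripper is mounted at the origin on the work surface. World frame = base frame: x ahead of the robot, y to its left, z up, the work surface at z = 0. Lengths are in m, angles in rad, forces in N, time in s.
With the tool pointing down it reaches from about 0.425 to 0.95 m from the base axis. Payload 3.5 kg.
Tool frame: the origin (TCP) lies at the very end of the fingers, on their centre line; the grasp point (between the pads) lies 19 mm behind it (ctrl.grip_point_offset is the distance from the TCP to the grasp point, in m); z points along the fingers, y is the line along which they close (so a half turn about z gives the same grasp; the last joint's range is limited). The gripper opens to 85 mm and grips with 20 to 120 N. Pads are 22 mm wide; open, the fingers measure 114 mm over their backs; the gripper's body (76 mm by 85 mm) begins 54 mm behind the grasp point. The pads swing forward as they close: fully open they stand 13 mm farther back than shut.
Start: joints at [-1.463, 0.286, 1.577, -0, 1.279, -0.15], TCP at [0.172, -0.653, 0.207] pointing down, gripper open.
Joint ranges: [-2.77, 2.77], [-0.9, 2.22], [0.21, 2.48], [-1.53, 4.67], [0.24, 2.81], [-2.84, 2.84]. Speed limits (rad/s): [2.79, 2.79, 3.14, 3.14, 3.14, 3.14].

### API

Orientations are given as a unit quaternion [x, y, z, w].
In Python, from plant import ctrl gives the robot as it stands. The module is installed in compiled form; this text tells all that it offers.
- The arm moves only by the shell command python3 -m pendant 'ROWS' [OPENING] [FORCE]. ROWS is JSON, a list of rows, each an object of numbers: "dx", "dy", "dz": the shift along the tool's x, y, z in cm; "twist": the turn about the tool's z in degrees. A call has 1 to 10 rows; each row is the pose to reach, as a shift and turn from the pose commanded when the call began, along the tool's axes at that moment; what a row does not reach only later rows make up. A row lasts 1/8 s, in which the tool goes at most 62.5 mm and 10.7 degrees, less where a joint would pass 70% of its speed; a pose out of reach is approached as far as the arm can. A call with a gripper value outside its range is refused whole. OPENING is the opening in per cent of the stroke, from 0 (shut) to 100 (fully open), set as the call begins (- or left out, the last holds). The fingers move at their own pace and stop on an object; FORCE is the grip in N (left out, the last holds). Time passes only in rows, so rows that repeat a pose let the fingers close. It gives the time, the measured TCP pose, the force, the opening and the grip force at its end, in the units of the state.
- ctrl.get_state(): the state, without advancing time (a new reading comes with each control period).
- ctrl.read_camera(name): name is "scene" or "side" or "wrist"; returns a dict with "img" (480x640x3 uint8, red, green, blue), "depth" (480x640 float32, m along the optical axis (not along the pixel's ray), 0 where there is no reading), "camera_matrix" (3x3 intrinsics, pixels), "distortion" ([k1, k2, p1, p2, k3] as OpenCV has them; the pictures are not rectified), "xyz" and "rotation" of the camera in the world; the wrist camera has in their place "tool_from_camera" (4x4, takes a point from camera to tool coordinates, whose origin is the TCP and whose axes are the flange's). Camera axes: x right, y up, looking along -z (the intrinsics and any distortion apply to the point x, -y, -z); pixel columns grow to the right and rows downward; lengths in m; the calibration is good to about 2 mm. A picture is of the moment at which its call begins: read the wrist's pose just before it.
- ctrl.sign_off(): hands the job in; it is judged then, once.
The state is a dict: "time": time; "qpos": joint angles; "dq": joint speeds; "joint_efforts": joint torques, N m; "eef_pos": TCP position; "tcp_rot": TCP orientation; "contact_force": force on the tool from outside, world axes, zero at the start; "wrist_torque": the same for the moment, N m; "opening": opening from 0.0 (shut) to 1.0 (fully open); "finger_force": force on a finger pad.
Only numpy, scipy, OpenCV 4.12 (cv2) and the standard library are available. Lean on these libraries where they do the work, as an engineer would, in place of code of your own. Each camera call takes 0.05 s, during which the arm holds its last target. There are 200 camera calls.

## Working session

There is one attempt and no reset: what is moved stays moved. The work goes in short steps, Python scripts to look and compute and a shell command to move; the robot and the scene stay as the last step left them, time stands still between calls to the robot, and variables do not carry over. Pictures are saved under pics/ and viewed, at most 10 in all, crops included, and the job is handed in when it is done.

```bash
mkdir -p pics; cat > h.py <<'E'
import numpy as np, cv2, json, pickle
from plant import ctrl
from scipy.spatial.transform import Rotation as R
def grab(name, fn=None):
    s=ctrl.get_state(); c=ctrl.read_camera(name); c=dict(c); c['state']=s
    if name=='wrist':
        T=np.eye(4); T[:3,:3]=R.from_quat(s['tcp_rot']).as_matrix(); T[:3,3]=s['eef_pos']
        W=T@np.array(c['tool_from_camera'])
    else:
        W=np.eye(4); r=np.array(c['rotation'])
        W[:3,:3]=r if r.shape==(3,3) else R.from_quat(r).as_matrix(); W[:3,3]=c['xyz']
    c['W']=W
    if fn: cv2.imwrite('pics/'+fn,cv2.cvtColor(c['img'],cv2.COLOR_RGB2BGR))
    return c
def cloud(c):
    h,w=c['depth'].shape
    u,v=np.meshgrid(np.arange(w),np.arange(h))
    p=cv2.undistortPoints(np.stack([u,v],-1).reshape(-1,1,2).astype(np.float64),np.array(c['camera_matrix']),np.array(c['distortion'])).reshape(h,w,2)
    d=c['depth']
    P=np.stack([p[...,0]*d,-p[...,1]*d,-d],-1)
    P=P@c['W'][:3,:3].T+c['W'][:3,3]
    P[d<=0]=np.nan
    return P
E
python3 - <<'E'
from h import *
for n in ['scene','side']:
    c=grab(n,n+'0.png'); pickle.dump(c,open(n+'0.pkl','wb')); print(n,c['W'].round(3).tolist())
print({k:np.round(v,3).tolist() for k,v in ctrl.get_state().items()})
E
```

```text
scene [[0.554, -0.522, 0.649, 1.497], [0.832, 0.359, -0.423, -0.647], [-0.012, 0.774, 0.633, 1.06], [0.0, 0.0, 0.0, 1.0]]
side [[-0.994, 0.074, -0.08, 0.434], [-0.106, -0.508, 0.855, 0.911], [0.023, 0.858, 0.513, 0.63], [0.0, 0.0, 0.0, 1.0]]
{'time': 0.1, 'qpos': [-1.463, 0.287, 1.578, 0.0, 1.279, -0.15], 'dq': [-0.002, 0.0, -0.004, 0.0, -0.001, 0.001], 'joint_efforts': [0.001, -40.73, -29.37, -0.0, 0.003, -0.0], 'eef_pos': [0.172, -0.652, 0.205], 'tcp_rot': [0.992, 0.129, 0.0, -0.001], 'contact_force': [-0.356, -0.463, 0.297], 'wrist_torque': [0.01, -0.042, -0.02], 'finger_force': 0.0, 'opening': 1.001}
```

View pics/scene0.png

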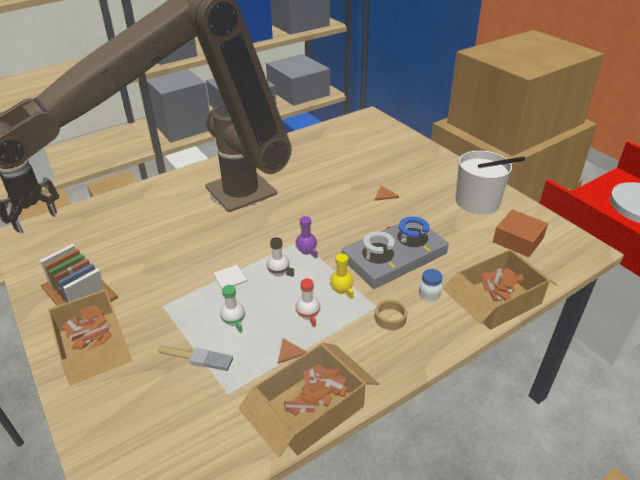

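View pics/side0.png

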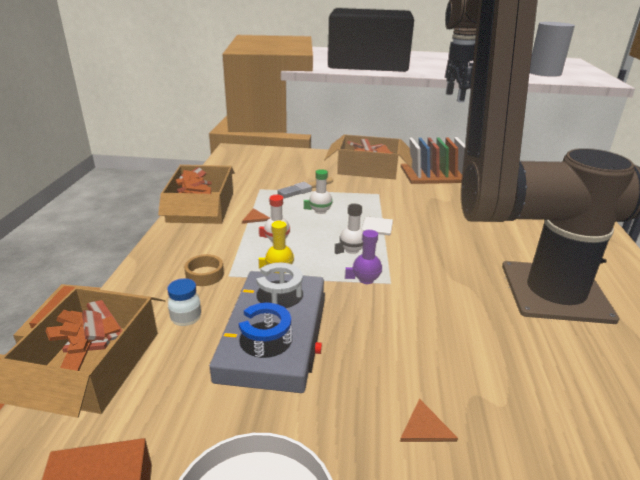

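Scene view: red-flask candidates are the white-bodied red one at (308,299), yellow (342,275), purple (306,237), black (277,257) and green (231,306). I choose the white-bodied one with the red stopper. The aluminium ring is at (378,245), the blue ring at (413,230). Next I measure from the clouds and check with a crop.

```bash
python3 - <<'E'
from h import *
sc=pickle.load(open('scene0.pkl','rb')); sd=pickle.load(open('side0.pkl','rb'))
big=[cv2.resize(sc['img'][200:350,200:460],None,fx=3,fy=3,interpolation=2)]
cv2.imwrite('pics/crop0.png',cv2.cvtColor(big[0],cv2.COLOR_RGB2BGR))
for n,c in (('scene',sc),('side',sd)):
    P=cloud(c); H=cv2.cvtColor(c['img'],cv2.COLOR_RGB2HSV).astype(int); h,s,v=H[...,0],H[...,1],H[...,2]
    ws=(P[...,0]>.25)&(P[...,0]<1.0)&(abs(P[...,1])<.6)&(P[...,2]>.004)&(P[...,2]<.2)
    cols={'red':((h<6)|(h>174))&(s>170),'green':(h>50)&(h<85)&(s>120),'purple':(h>125)&(h<160)&(s>90),'yellow':(h>22)&(h<32)&(s>200),'blue':(h>100)&(h<120)&(s>150),'black':(v<60)}
    for k,m in cols.items():
        m=m&ws
        nl,lab,st,_=cv2.connectedComponentsWithStats(m.astype(np.uint8))
        for i in range(1,nl):
            if st[i,4]<12: continue
            q=P[lab==i]; print(n,k,st[i].tolist(),'mean',q.mean(0).round(3),'min',q.min(0).round(3),'max',q.max(0).round(3))
E
```

```text
scene red [301, 279, 12, 8, 61] mean [ 0.64 -0.13  0.12] min [ 0.626 -0.143  0.114] max [ 0.657 -0.116  0.125]
scene green [223, 285, 11, 9, 66] mean [ 0.549 -0.304  0.119] min [ 0.534 -0.318  0.114] max [ 0.564 -0.289  0.124]
scene purple [296, 216, 21, 36, 385] mean [0.427 0.002 0.068] min [ 0.395 -0.023  0.025] max [0.462 0.031 0.125]
scene yellow [336, 254, 12, 8, 71] mean [ 0.611 -0.003  0.12 ] min [ 0.598 -0.017  0.114] max [0.629 0.013 0.124]
scene yellow [332, 272, 20, 15, 166] mean [ 0.624 -0.009  0.054] min [ 0.595 -0.032  0.036] max [0.642 0.021 0.066]
scene blue [400, 217, 29, 18, 196] mean [0.582 0.275 0.09 ] min [0.543 0.233 0.084] max [0.626 0.318 0.097]
side red [270, 195, 13, 9, 66] mean [ 0.635 -0.122  0.118] min [ 0.622 -0.139  0.11 ] max [ 0.649 -0.108  0.121]
side red [315, 342, 6, 11, 59] mean [0.491 0.27  0.027] min [0.486 0.26  0.016] max [0.496 0.275 0.033]
side green [317, 170, 10, 4, 29] mean [ 0.545 -0.295  0.119] min [ 0.532 -0.313  0.117] max [ 0.556 -0.285  0.122]
side purple [363, 230, 15, 10, 97] mean [0.411 0.016 0.119] min [ 0.396 -0.001  0.115] max
[... 722 characters left out ...]
95 0.072] min [0.735 0.166 0.06 ] max [0.784 0.216 0.077]
side blue [239, 303, 52, 38, 1079] mean [0.578 0.284 0.088] min [0.538 0.184 0.043] max [0.622 0.324 0.092]
side black [258, 290, 13, 12, 74] mean [0.611 0.162 0.045] min [0.594 0.143 0.041] max [0.623 0.178 0.046]
side black [254, 323, 11, 5, 41] mean [0.598 0.246 0.045] min [0.59  0.238 0.043] max [0.608 0.251 0.047]
side black [240, 335, 15, 21, 181] mean [0.61  0.298 0.045] min [0.593 0.275 0.042] max [0.626 0.322 0.048]
side black [263, 338, 26, 19, 293] mean [0.562 0.299 0.045] min [0.54  0.272 0.042] max [0.581 0.323 0.048]
side black [308, 353, 6, 19, 46] mean [0.499 0.309 0.027] min [0.496 0.289 0.013] max [0.502 0.316 0.035]
```

View pics/crop0.png

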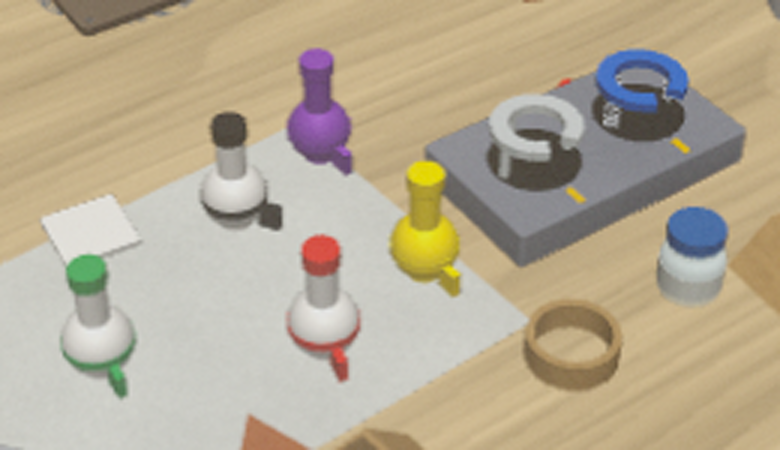

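Crop: the white-bodied flask with the red stopper is at crop (321,300), fin toward (340,362); yellow and purple are full-colour look-alikes. Moving the wrist camera above the red flask.

```bash
python3 -m pendant '[{"dz":-6},{"dx":5,"dy":-4,"dz":-12},{"dx":54,"dy":-38,"dz":-15},{"dx":54,"dy":-38,"dz":-15},{"dx":54,"dy":-38,"dz":-15},{"dx":54,"dy":-38,"dz":-15},{"dx":54,"dy":-38,"dz":-15},{"dx":54,"dy":-38,"dz":-15},{"dx":54,"dy":-38,"dz":-15},{"dx":54,"dy":-38,"dz":-15}]' 100 60
python3 -m pendant '[{"dx":4,"dy":-2},{"dx":4,"dy":-2},{"dx":4,"dy":-2}]'
python3 - <<'E'
from h import *
c=grab('wrist','w1.png'); pickle.dump(c,open('w1.pkl','wb'))
print(np.round(c['tool_from_camera'],3).tolist()); print(c['state']['eef_pos'].round(3) if hasattr(c['state']['eef_pos'],'round') else c['state']['eef_pos'], np.round(c['state']['tcp_rot'],3))
E
```

```text
[[0.0, 0.954, 0.299, 0.077], [1.0, -0.0, -0.001, 0.001], [-0.001, 0.299, -0.954, -0.166], [0.0, 0.0, 0.0, 1.0]]
[ 0.172 -0.652  0.205] [ 0.992  0.129  0.    -0.001]$[0]: bad value
$[0]: bad value
```

View pics/w1.png

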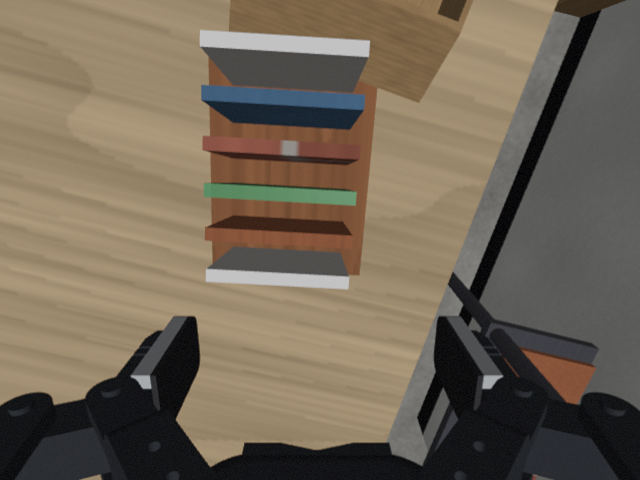

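The wrist picture shows only the tile rack, because the move was refused. I'll give all keys in every row.

```bash
python3 -m pendant '[{"dx":0,"dy":0,"dz":-6,"twist":0},{"dx":5,"dy":-4,"dz":-12,"twist":0},{"dx":56,"dy":-39,"dz":-13,"twist":0},{"dx":56,"dy":-39,"dz":-13,"twist":0},{"dx":56,"dy":-39,"dz":-13,"twist":0},{"dx":56,"dy":-39,"dz":-13,"twist":0},{"dx":56,"dy":-39,"dz":-13,"twist":0},{"dx":56,"dy":-39,"dz":-13,"twist":0},{"dx":56,"dy":-39,"dz":-13,"twist":0},{"dx":56,"dy":-39,"dz":-13,"twist":0}]' 100 60
python3 -m pendant '[{"dx":15,"dy":-10,"dz":0,"twist":0},{"dx":15,"dy":-10,"dz":0,"twist":0}]'
```

```text
time: 1.4
eef_pos: [0.5256, -0.2352, 0.3307]
tcp_rot: [0.992, 0.129, -0.0, 0.0]
contact_force: [0.2, -1.2, -0.8]
opening: 1.0
finger_force: 0.0
time: 1.65
eef_pos: [0.6086, -0.1416, 0.3306]
tcp_rot: [0.992, 0.129, -0.0, 0.0]
contact_force: [0.5, -0.6, 0.7]
opening: 1.001
finger_force: 0.0
```

```bash
cat > fl.py <<'E'
from h import *
def flasks(c, which):
    P=cloud(c); H=cv2.cvtColor(c['img'],cv2.COLOR_RGB2HSV).astype(int); h,s,v=H[...,0],H[...,1],H[...,2]
    cols={'red':((h<5)|(h>174))&(s>150),'green':(h>50)&(h<85)&(s>100)}
    m=cols[which]&(P[...,2]>-.01)
    return P[m]
def fit(q, z0=0.0):
    # stopper top: centre as circle fit of top points; fin: points 36-50 mm off axis
    top=q[(q[:,2]>z0+.112)]
    pts=top[:,:2].astype(np.float32)
    (cx,cy),r=cv2.minEnclosingCircle(pts[np.linalg.norm(pts-np.median(pts,0),axis=1)<.022])
    d=q[:,:2]-[cx,cy]; rr=np.linalg.norm(d,axis=1)
    f=q[(rr>.035)&(rr<.055)&(q[:,2]<z0+.036)&(q[:,2]>z0-.002)]
    fm=np.median(f[:,:2],0) if len(f) else np.array([np.nan]*2)
    a=np.degrees(np.arctan2(fm[1]-cy,fm[0]-cx))
    print('circle',round(cx,4),round(cy,4),'r',round(r,4),'mean',pts.mean(0).round(4),'ztop',top[:,2].mean().round(4),'n',len(top),'fin',fm.round(4),len(f),'yaw',a.round(1), 'zfin',f[:,2].max().round(4) if len(f) else '')
E
python3 - <<'E'
from fl import *
c=grab('wrist','w2.png'); pickle.dump(c,open('w2.pkl','wb'))
fit(flasks(c,'red'))
E
```

```text
circle 0.6357 -0.1319 r 0.019 mean [ 0.6364 -0.1321] ztop 0.1373 n 1056 fin [ 0.6771 -0.1389] 99 yaw -9.6 zfin 0.0316
```

View pics/w2.png

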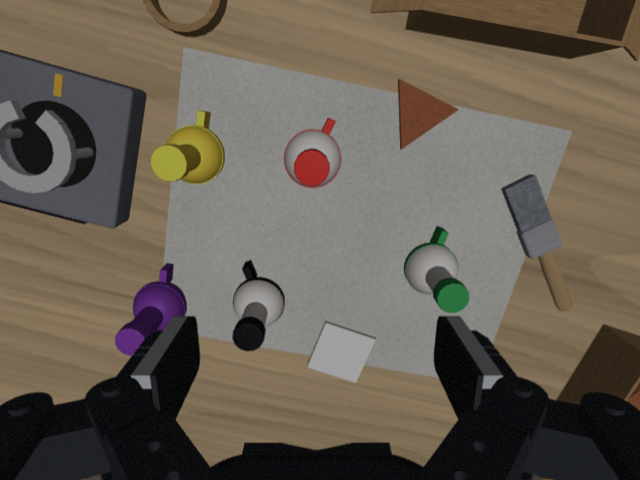

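Wrist view: red stopper (312,168), fin (328,128); green stopper (452,295), fin (440,235); aluminium ring (38,150) at the left. The stopper's depth reads 17 mm too high, so I'll use ray-plane intersection instead of depth.

```bash
cat > fl2.py <<'E'
from h import *
def ray(c,uv,z):
    uv=np.asarray(uv,float).reshape(-1,1,2)
    p=cv2.undistortPoints(uv,np.array(c['camera_matrix']),np.array(c['distortion'])).reshape(-1,2)
    d=np.c_[p[:,0],-p[:,1],-np.ones(len(p))]@c['W'][:3,:3].T; o=c['W'][:3,3]
    return o+d*((z-o[2])/d[:,2])[:,None]
def mask(c,which):
    H=cv2.cvtColor(c['img'],cv2.COLOR_RGB2HSV).astype(int); h,s,v=H[...,0],H[...,1],H[...,2]
    return {'red':((h<5)|(h>174))&(s>170)&(v>90),'green':(h>50)&(h<85)&(s>110)}[which].astype(np.uint8)
def circ(xy):
    A=np.c_[2*xy,np.ones(len(xy))]; b=(xy**2).sum(1); s=np.linalg.lstsq(A,b,rcond=None)[0]
    return s[:2],np.sqrt(s[2]+s[:2]@s[:2])
def flask(c,which,z0=0.0,near=None):
    nl,lab,st,cen=cv2.connectedComponentsWithStats(mask(c,which))
    out=[]
    for i in range(1,nl):
        if st[i,4]<25: continue
        m=(lab==i).astype(np.uint8)
        ct=max(cv2.findContours(m,cv2.RETR_EXTERNAL,cv2.CHAIN_APPROX_NONE)[0],key=len).reshape(-1,2)
        t=ray(c,ct,z0+.12)[:,:2]; cc,r=circ(t)
        print(which,st[i].tolist(),'top-circle',cc.round(4),'r',r.round(4),'area-centre@fin',ray(c,[cen[i]],z0+.026)[0,:2].round(4))
def depthz(c,u,v):
    return cloud(c)[v-3:v+4,u-3:u+4].reshape(-1,3).mean(0).round(4)
E
python3 - <<'E'
from fl2 import *
c=pickle.load(open('w2.pkl','rb'))
flask(c,'red'); flask(c,'green')
for u,v in [(240,180),(312,168),(400,180),(560,200),(100,190),(452,295),(30,180)]: print(u,v,depthz(c,u,v))
E
```

```text
red [322, 119, 13, 15, 104] top-circle [ 0.6775 -0.1356] r 0.005 area-centre@fin [ 0.6763 -0.1387]
red [294, 150, 35, 36, 970] top-circle [ 0.6382 -0.1305] r 0.0157 area-centre@fin [ 0.6272 -0.1323]
green [405, 227, 43, 48, 285] top-circle [ 0.5821 -0.2671] r 0.023 area-centre@fin [ 0.5786 -0.2968]
green [433, 278, 36, 34, 907] top-circle [ 0.5503 -0.2998] r 0.0178 area-centre@fin [ 0.5173 -0.3436]
240 180 [ 0.5869 -0.0523 -0.    ]
312 168 [ 0.6378 -0.1313  0.1194]
400 180 [ 0.637  -0.2418 -0.    ]
560 200 [ 6.643e-01 -4.425e-01 -4.000e-04]
100 190 [0.5443 0.0914 0.0441]
452 295 [nan nan nan]
30 180 [0.5502 0.1394 0.0889]
```

Red axis ≈ (0.638, −0.131), fin yaw ≈ −12°. Going over it and down to grip the neck.

```bash
python3 -m pendant '[{"dx":3.1,"dy":-0.3,"dz":5,"twist":0},{"dx":3.1,"dy":-0.3,"dz":11,"twist":0},{"dx":3.1,"dy":-0.3,"dz":16,"twist":0},{"dx":3.1,"dy":-0.3,"dz":20,"twist":0},{"dx":3.1,"dy":-0.3,"dz":24,"twist":0},{"dx":3.1,"dy":-0.3,"dz":26.4,"twist":0},{"dx":3.1,"dy":-0.3,"dz":26.4,"twist":0}]' 100 60
python3 -m pendant '[{"dx":0,"dy":0,"dz":0,"twist":0},{"dx":0,"dy":0,"dz":0,"twist":0},{"dx":0,"dy":0,"dz":0,"twist":0},{"dx":0,"dy":0,"dz":0,"twist":0},{"dx":0,"dy":0,"dz":0,"twist":0},{"dx":0,"dy":0,"dz":0,"twist":0}]' 0 60
python3 - <<'E'
from fl2 import *
c=grab('wrist','w3.png'); pickle.dump(c,open('w3.pkl','wb')); flask(c,'red')
print(c['state']['qpos'])
E
```

```text
time: 2.58
eef_pos: [0.6345, -0.1319, 0.0636]
tcp_rot: [0.992, 0.129, -0.003, -0.002]
contact_force: [-0.3, -0.1, -0.3]
opening: 0.999
finger_force: 0.0
time: 3.32
eef_pos: [0.6379, -0.1327, 0.0687]
tcp_rot: [0.992, 0.129, 0.001, 0.0]
contact_force: [-0.5, 1.0, 6.3]
opening: 0.378
finger_force: 59.2
red [256, 182, 110, 64, 737] top-circle [ 0.6797 -0.1224] r 0.0122 area-centre@fin [ 0.6716 -0.1351]
red [268, 312, 98, 88, 6717] top-circle [ 0.6396 -0.1337] r 0.016 area-centre@fin [ 0.5817 -0.1493]
[-3.60839987e-01  3.72851283e-01  1.73428616e+00  6.40239976e-04
  1.03196590e+00  9.51846104e-01]
```

View pics/w3.png

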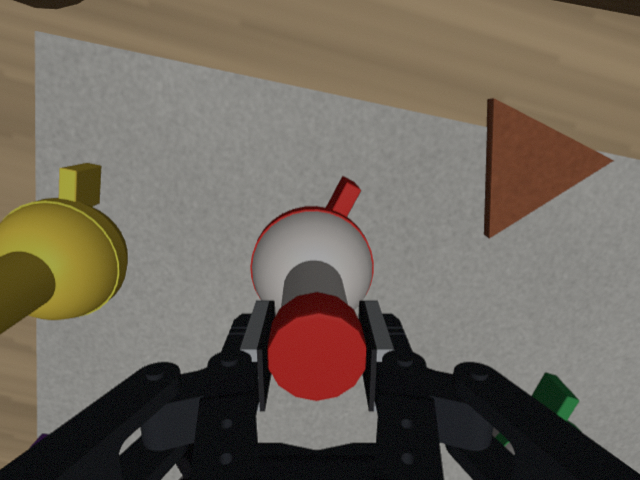

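The flask sits centrally between the pads at (317,345), but an opening of 0.378 (32 mm) suggests the pad tops catch the stopper. I'll regrip a bit lower.

```bash
python3 -m pendant '[{"dx":0,"dy":0,"dz":0,"twist":0},{"dx":0,"dy":0,"dz":0,"twist":0},{"dx":0.1,"dy":0,"dz":0.6,"twist":0},{"dx":0.1,"dy":0,"dz":0.6,"twist":0}]' 80 60
python3 -m pendant '[{"dx":0,"dy":0,"dz":0,"twist":0},{"dx":0,"dy":0,"dz":0,"twist":0},{"dx":0,"dy":0,"dz":0,"twist":0},{"dx":0,"dy":0,"dz":0,"twist":0},{"dx":0,"dy":0,"dz":0,"twist":0}]' 0 60
```

```text
time: 3.88
eef_pos: [0.637, -0.1322, 0.0595]
tcp_rot: [0.992, 0.129, -0.001, -0.0]
contact_force: [0.3, -0.0, -0.7]
opening: 0.803
finger_force: 0.0
time: 4.5
eef_pos: [0.6379, -0.1322, 0.0611]
tcp_rot: [0.992, 0.129, 0.0, -0.0]
contact_force: [-0.6, 1.3, 1.3]
opening: 0.378
finger_force: 59.3
```

Same opening at both heights, so it is the neck with a nonlinear scale. Lifting and moving to view the shaker.

```bash
python3 -m pendant '[{"dx":0,"dy":0,"dz":-1,"twist":0},{"dx":0,"dy":0,"dz":-3,"twist":0},{"dx":0,"dy":0,"dz":-6,"twist":0},{"dx":0,"dy":0,"dz":-9,"twist":0},{"dx":0,"dy":0,"dz":-12,"twist":0},{"dx":0,"dy":0,"dz":-15,"twist":0},{"dx":0,"dy":0,"dz":-17,"twist":0},{"dx":0,"dy":0,"dz":-17,"twist":0}]'
python3 -m pendant '[{"dx":-0.3,"dy":-2,"dz":0,"twist":-2},{"dx":-0.8,"dy":-5,"dz":0,"twist":-4},{"dx":-1.3,"dy":-9,"dz":0,"twist":-6},{"dx":-2,"dy":-13,"dz":0,"twist":-8},{"dx":-2.6,"dy":-17,"dz":0,"twist":-10},{"dx":-3.2,"dy":-21,"dz":0,"twist":-12},{"dx":-3.8,"dy":-25,"dz":0,"twist":-12},{"dx":-4.2,"dy":-28,"dz":0,"twist":-12},{"dx":-4.5,"dy":-29.2,"dz":0,"twist":-12},{"dx":-4.5,"dy":-29.2,"dz":0,"twist":-12}]'
python3 -m pendant '[{"dx":0,"dy":0,"dz":0,"twist":0},{"dx":0,"dy":0,"dz":0,"twist":0}]'
python3 - <<'E'
from fl2 import *
c=grab('wrist','w4.png'); pickle.dump(c,open('w4.pkl','wb')); flask(c,'red',z0=c['state']['eef_pos'][2]-.061)
E
```

```text
time: 5.5
eef_pos: [0.6389, -0.1329, 0.2338]
tcp_rot: [0.992, 0.129, 0.002, 0.001]
contact_force: [-0.5, 1.1, -2.2]
opening: 0.378
finger_force: 59.8
time: 6.75
eef_pos: [0.5188, 0.139, 0.2298]
tcp_rot: [0.973, 0.232, -0.001, 0.0]
contact_force: [1.0, 0.3, -2.4]
opening: 0.382
finger_force: 60.0
time: 7.0
eef_pos: [0.5202, 0.1376, 0.2308]
tcp_rot: [0.973, 0.231, -0.0, 0.0]
contact_force: [0.6, -1.0, -2.4]
opening: 0.379
finger_force: 60.0
red [168, 162, 22, 16, 211] top-circle [0.5607 0.197 ] r 0.0022 area-centre@fin [0.5358 0.2199]
red [250, 184, 119, 85, 886] top-circle [0.5564 0.1549] r 0.0148 area-centre@fin [0.5523 0.1424]
red [265, 320, 104, 97, 7697] top-circle [0.5223 0.1369] r 0.0163 area-centre@fin [0.4649 0.1077]
```

View pics/w4.png

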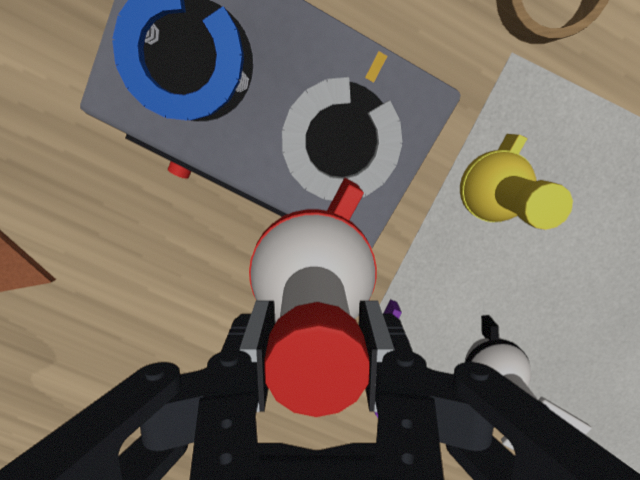

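Wrist view: aluminium ring (342,138) with its notch toward (372,90), blue ring (178,52), red fin (345,197). Now fitting the ring, the notch and the fin yaw.

```bash
cat > ring.py <<'E'
from fl2 import *
from scipy.optimize import least_squares
def ring(c,ctr,col=None):
    P=cloud(c); d=np.linalg.norm(P[...,:2]-ctr,axis=-1)
    m=(abs(P[...,2]-.09)<.006)&(d<.055)
    if col is not None: m&=col
    cs,hi=cv2.findContours(m.astype(np.uint8),cv2.RETR_EXTERNAL,cv2.CHAIN_APPROX_NONE)
    ct=max(cs,key=len).reshape(-1,2)
    w=ray(c,ct,.09)[:,:2]
    x,y=ctr
    for _ in range(4):   # alternate: outer edge ~44, inner ~27, robust
        f=lambda p:np.min([abs(np.linalg.norm(w-p[:2],axis=1)-.044),abs(np.linalg.norm(w-p[:2],axis=1)-.027)],0)
        s=least_squares(f,[x,y],loss='soft_l1',f_scale=.001); x,y=s.x
    # notch direction: angular gap of ring pixels at r 30..41
    q=ray(c,np.argwhere(m)[:,::-1],.09)[:,:2]-[x,y]; r=np.linalg.norm(q,axis=1)
    a=np.sort(np.degrees(np.arctan2(q[:,1],q[:,0]))[(r>.034)&(r<.037)]); a=np.r_[a,a[0]+360]
    i=np.argmax(np.diff(a))
    print('ring',np.round([x,y],4),'resid',np.median(f(s.x)).round(4),'notch yaw',round((a[i]+a[i+1])/2,1),'gap',round(a[i+1]-a[i],1),'z',np.nanmean(P[m][:,2]).round(4))
def strokes(c):
    P=cloud(c);H=cv2.cvtColor(c['img'],cv2.COLOR_RGB2HSV)
    m=cv2.inRange(H,(18,120,80),(32,255,255))>0; m&=abs(P[...,2]-.045)<.004
    n,l,st,cen=cv2.connectedComponentsWithStats(m.astype(np.uint8))
    for i in range(1,n):
        if st[i,4]>40:
            w=ray(c,np.argwhere(l==i)[:,::-1],.0455)[:,:2]; e=np.linalg.eigh(np.cov(w.T))[1][:,1]
            print('stroke',w.mean(0).round(4),'dir',np.degrees(np.arctan(e[1]/e[0])).round(1))
def finyaw(c,which,z0,axis):
    m=mask(c,which); P=cloud(c)
    uv=np.argwhere(m>0)[:,::-1]; w=ray(c,uv,z0+.030)[:,:2]-axis; r=np.linalg.norm(w,axis=1)
    zz=P[m>0][:,2]
    k=(r>.034)&(r<.052)&(abs(zz-z0-.03)<.004)
    a=np.degrees(np.arctan2(w[k,1],w[k,0])); print('fin top yaw',np.median(a).round(1),'range',a.min().round(1),a.max().round(1),'n',k.sum(),'rmax',r[k].max().round(4),'z',zz[k].mean().round(4))
E
python3 - <<'E'
from ring import *
c=pickle.load(open('w4.pkl','rb')); e=c['state']['eef_pos']; print(np.round(e,4))
H=cv2.cvtColor(c['img'],cv2.COLOR_RGB2HSV)
ring(c,[.585,.147]); ring(c,[.585,.278]); strokes(c)
finyaw(c,'red',e[2]-.061,[.5205,.1375])
E
```

```text
[0.5202 0.1376 0.2308]
ring [0.5813 0.1457] resid 0.0003 notch yaw -0.4 gap 38.7 z 0.0893
ring [0.5829 0.2748] resid 0.0004 notch yaw 11.5 gap 62.0 z 0.0891
stroke [0.6444 0.1451] dir -1.0
stroke [0.6074 0.016 ] dir 2.2
fin top yaw 1.3 range -5.4 8.8 n 475 rmax 0.0477 z 0.1986
```

Ring centre (0.5813, 0.1457), notch yaw ≈ −0.7°, flask axis (0.522, 0.137), fin +1.3°. Moving over the ring and descending.

```bash
python3 -m pendant '[{"dx":1,"dy":0.3,"dz":0,"twist":0},{"dx":3,"dy":1,"dz":0,"twist":2},{"dx":5,"dy":1.6,"dz":0,"twist":2},{"dx":5.7,"dy":1.9,"dz":1,"twist":2},{"dx":5.7,"dy":1.9,"dz":3,"twist":2},{"dx":5.7,"dy":1.9,"dz":5,"twist":2},{"dx":5.7,"dy":1.9,"dz":6.5,"twist":2},{"dx":5.7,"dy":1.9,"dz":7.4,"twist":2},{"dx":5.7,"dy":1.9,"dz":7.4,"twist":2},{"dx":5.7,"dy":1.9,"dz":7.4,"twist":2}]'
python3 -m pendant '[{"dx":0,"dy":0,"dz":0.6,"twist":0},{"dx":0,"dy":0,"dz":1,"twist":0},{"dx":0,"dy":0,"dz":1.4,"twist":0},{"dx":0,"dy":0,"dz":1.8,"twist":0},{"dx":0,"dy":0,"dz":1.9,"twist":0},{"dx":0,"dy":0,"dz":1.9,"twist":0}]'
python3 - <<'E'
from ring import *
c=grab('wrist','w5.png'); pickle.dump(c,open('w5.pkl','wb')); e=c['state']['eef_pos']; print(np.round(e,4),c['state']['contact_force'])
flask(c,'red',z0=e[2]-.061); finyaw(c,'red',e[2]-.061,[.5813,.1457])
E
```

```text
time: 8.3
eef_pos: [0.5799, 0.1473, 0.1578]
tcp_rot: [0.977, 0.215, 0.001, 0.0]
contact_force: [-0.4, 0.6, -2.5]
opening: 0.382
finger_force: 60.0
time: 9.05
eef_pos: [0.5795, 0.1471, 0.138]
tcp_rot: [0.977, 0.215, 0.0, 0.0]
contact_force: [0.2, -0.6, -2.2]
opening: 0.378
finger_force: 60.1
[0.5795 0.1471 0.138 ] [ 0.17037713 -0.56609215 -2.18245774]
red [256, 179, 112, 69, 988] top-circle [0.6221 0.1652] r 0.0113 area-centre@fin [0.6136 0.1503]
red [110, 264, 27, 16, 268] top-circle [0.5879 0.2102] r 0.0028 area-centre@fin [0.5337 0.2385]
red [265, 304, 105, 113, 8794] top-circle [0.5838 0.147 ] r 0.0176 area-centre@fin [0.5272 0.1203]
fin top yaw 1.0 range -6.2 9.2 n 449 rmax 0.0462 z 0.1058
```

```bash
python3 -m pendant '[{"dx":0,"dy":0,"dz":0.2,"twist":0},{"dx":0,"dy":0,"dz":0.3,"twist":0},{"dx":0,"dy":0,"dz":0.4,"twist":0},{"dx":0,"dy":0,"dz":0.4,"twist":0}]'
```

```text
time: 9.6
eef_pos: [0.5809, 0.1467, 0.1358]
tcp_rot: [0.977, 0.215, 0.002, 0.001]
contact_force: [1.4, -1.6, 5.4]
opening: 0.38
finger_force: 60.6
```

Contact at TCP 0.1358, which matches the seated height. Releasing and rising.

```bash
python3 -m pendant '[{"dx":0,"dy":0,"dz":-0.2,"twist":0},{"dx":0,"dy":0,"dz":-0.2,"twist":0},{"dx":0,"dy":0,"dz":-0.2,"twist":0},{"dx":0,"dy":0,"dz":-0.2,"twist":0},{"dx":0,"dy":0,"dz":-0.2,"twist":0}]' 100
python3 -m pendant '[{"dx":0,"dy":0,"dz":-1,"twist":0},{"dx":0,"dy":0,"dz":-4,"twist":0},{"dx":0,"dy":0,"dz":-9,"twist":0},{"dx":-2,"dy":0,"dz":-14,"twist":0},{"dx":-5,"dy":0,"dz":-16,"twist":0},{"dx":-5,"dy":0,"dz":-16,"twist":0},{"dx":-5,"dy":0,"dz":-16,"twist":0}]'
python3 - <<'E'
from ring import *
c=grab('wrist','w6.png'); pickle.dump(c,open('w6.pkl','wb')); e=c['state']['eef_pos']; print(np.round(e,4))
flask(c,'red',z0=.074); finyaw(c,'red',.074,[.5813,.1457]); ring(c,[.5813,.1457]); ring(c,[.583,.275]); strokes(c)
cv2.imwrite('pics/w6c.png',cv2.cvtColor(c['img'],cv2.COLOR_RGB2BGR))
E
```

```text
time: 10.22
eef_pos: [0.5791, 0.1472, 0.1356]
tcp_rot: [0.977, 0.214, -0.0, -0.0]
contact_force: [0.1, 0.6, -0.0]
opening: 1.003
finger_force: 0.0
time: 11.1
eef_pos: [0.5338, 0.1263, 0.2952]
tcp_rot: [0.977, 0.214, -0.0, -0.0]
contact_force: [0.9, 0.4, -0.5]
opening: 0.994
finger_force: 0.0
[0.5338 0.1263 0.2952]
red [327, 94, 21, 21, 206] top-circle [0.6162 0.1479] r 0.0051 area-centre@fin [0.6209 0.1439]
red [298, 129, 49, 51, 1968] top-circle [0.5838 0.144 ] r 0.0157 area-centre@fin [0.5771 0.1395]
red [175, 167, 18, 13, 148] top-circle [0.5346 0.2212] r 0.0044 area-centre@fin [0.5103 0.2438]
fin top yaw -2.6 range -9.7 4.1 n 170 rmax 0.0472 z 0.1018
ring [0.5823 0.1464] resid 0.0017 notch yaw -151.6 gap 24.4 z 0.0893
ring [0.5829 0.2748] resid 0.0003 notch yaw -0.9 gap 36.3 z 0.0891
stroke [0.646  0.2749] dir -0.4
stroke [0.6445 0.1451] dir -0.8
stroke [0.6089 0.015 ] dir -3.5
```

View pics/w6.png

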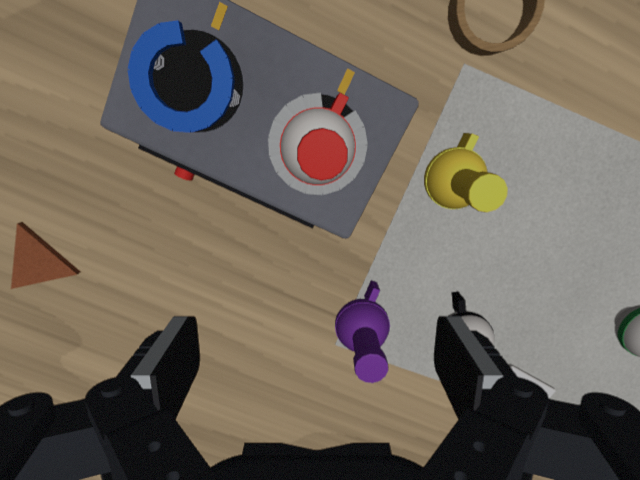

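Red is seated, with its fin in the notch at (338,103). Now to the green flask.

```bash
python3 -m pendant '[{"dx":-2,"dy":4,"dz":0,"twist":0},{"dx":-19.5,"dy":39,"dz":0,"twist":0},{"dx":-19.5,"dy":39,"dz":0,"twist":0},{"dx":-19.5,"dy":39,"dz":0,"twist":0},{"dx":-19.5,"dy":39,"dz":0,"twist":0},{"dx":-19.5,"dy":39,"dz":0,"twist":0},{"dx":-19.5,"dy":39,"dz":0,"twist":0},{"dx":-19.5,"dy":39,"dz":0,"twist":0},{"dx":-19.5,"dy":39,"dz":0,"twist":0},{"dx":-19.5,"dy":39,"dz":0,"twist":0}]'
python3 - <<'E'
from ring import *
c=grab('wrist','w7.png'); pickle.dump(c,open('w7.pkl','wb')); e=c['state']['eef_pos']; print(np.round(e,4))
flask(c,'green'); finyaw(c,'green',0,[.550,-.300])
E
```

```text
time: 12.4
eef_pos: [0.5206, -0.308, 0.2952]
tcp_rot: [0.977, 0.215, -0.0, -0.001]
contact_force: [0.3, -0.1, -0.3]
opening: 0.998
finger_force: 0.0
[ 0.5206 -0.308   0.2952]
green [333, 124, 15, 18, 135] top-circle [ 0.5872 -0.2999] r 0.0052 area-centre@fin [ 0.5863 -0.306 ]
green [305, 158, 38, 40, 1200] top-circle [ 0.5476 -0.3033] r 0.016 area-centre@fin [ 0.536  -0.3104]
fin top yaw -9.1 range -16.3 -3.4 n 85 rmax 0.045 z 0.0294
```

```bash
python3 -m pendant '[{"dx":2.6,"dy":0.6,"dz":4,"twist":0},{"dx":2.6,"dy":0.6,"dz":10,"twist":0},{"dx":2.6,"dy":0.6,"dz":15,"twist":0},{"dx":2.6,"dy":0.6,"dz":19,"twist":0},{"dx":2.6,"dy":0.6,"dz":22,"twist":0},{"dx":2.6,"dy":0.6,"dz":23.4,"twist":0},{"dx":2.6,"dy":0.6,"dz":23.4,"twist":0}]' 100 90
python3 -m pendant '[{"dx":0,"dy":0,"dz":0,"twist":0},{"dx":0,"dy":0,"dz":0,"twist":0},{"dx":0,"dy":0,"dz":0,"twist":0},{"dx":0,"dy":0,"dz":0,"twist":0},{"dx":0,"dy":0,"dz":0,"twist":0},{"dx":0,"dy":0,"dz":0,"twist":0}]' 0 90
python3 - <<'E'
from ring import *
c=grab('wrist','w8.png'); pickle.dump(c,open('w8.pkl','wb')); e=c['state']['eef_pos']
flask(c,'green'); finyaw(c,'green',0,e[:2])
E
```

```text
time: 13.32
eef_pos: [0.5463, -0.303, 0.0615]
tcp_rot: [0.977, 0.215, -0.0, -0.001]
contact_force: [1.1, -0.6, 0.8]
opening: 1.0
finger_force: 0.0
time: 14.08
eef_pos: [0.547, -0.3046, 0.0634]
tcp_rot: [0.977, 0.214, 0.001, 0.001]
contact_force: [-0.3, 1.1, 6.5]
opening: 0.374
finger_force: 88.6
green [251, 179, 123, 103, 1273] top-circle [ 0.5825 -0.2891] r 0.0162 area-centre@fin [ 0.5795 -0.3005]
green [265, 298, 105, 113, 9212] top-circle [ 0.5519 -0.3037] r 0.018 area-centre@fin [ 0.4978 -0.3289]
fin top yaw -2.5 range -9.3 4.7 n 492 rmax 0.0484 z 0.0289
```

Fin ≈ −2.5°, which is almost aligned already. Lifting high, clear of the seated red flask, and moving across.

```bash
python3 -m pendant '[{"dx":0,"dy":0,"dz":-1,"twist":0},{"dx":0,"dy":0,"dz":-3,"twist":0},{"dx":0,"dy":0,"dz":-6,"twist":0},{"dx":0,"dy":0,"dz":-9,"twist":0},{"dx":0,"dy":0,"dz":-13,"twist":0},{"dx":0,"dy":0,"dz":-17,"twist":0},{"dx":0,"dy":0,"dz":-20,"twist":0},{"dx":0,"dy":0,"dz":-23,"twist":0},{"dx":0,"dy":0,"dz":-24,"twist":0},{"dx":0,"dy":0,"dz":-24,"twist":0}]'
python3 -m pendant '[{"dx":1,"dy":-2,"dz":0,"twist":0},{"dx":2.4,"dy":-6,"dz":0,"twist":0},{"dx":4,"dy":-10,"dz":0,"twist":0},{"dx":6,"dy":-15,"dz":0,"twist":0},{"dx":8,"dy":-20,"dz":0,"twist":0},{"dx":10,"dy":-25,"dz":0,"twist":0},{"dx":12,"dy":-30,"dz":0,"twist":0},{"dx":14,"dy":-35,"dz":0,"twist":0},{"dx":16,"dy":-40,"dz":0,"twist":0},{"dx":17.6,"dy":-44,"dz":0,"twist":0}]'
python3 -m pendant '[{"dx":1.2,"dy":-3,"dz":0,"twist":0},{"dx":2.4,"dy":-5.6,"dz":0,"twist":0},{"dx":3,"dy":-7.2,"dz":0,"twist":0},{"dx":3,"dy":-7.2,"dz":0,"twist":0},{"dx":3,"dy":-7.2,"dz":0,"twist":0},{"dx":3,"dy":-7.2,"dz":0,"twist":0}]'
python3 - <<'E'
from ring import *
c=grab('wrist','w9.png'); pickle.dump(c,open('w9.pkl','wb')); e=c['state']['eef_pos']; print(np.round(e,4))
flask(c,'green',z0=e[2]-.061); finyaw(c,'green',e[2]-.061,e[:2]); ring(c,[.583,.275]); strokes(c)
flask(c,'red',z0=.074); finyaw(c,'red',.074,[.5813,.1457])
E
```

```text
time: 15.38
eef_pos: [0.5463, -0.3042, 0.3025]
tcp_rot: [0.977, 0.214, 0.0, 0.0]
contact_force: [-0.1, 0.3, -3.1]
opening: 0.374
finger_force: 89.3
time: 16.62
eef_pos: [0.5197, 0.172, 0.3]
tcp_rot: [0.977, 0.215, -0.002, -0.0]
contact_force: [0.6, 0.2, -2.6]
opening: 0.376
finger_force: 89.5
time: 17.38
eef_pos: [0.519, 0.2461, 0.3018]
tcp_rot: [0.977, 0.214, -0.0, 0.0]
contact_force: [0.2, 0.6, -2.4]
opening: 0.371
finger_force: 89.5
[0.519  0.2461 0.3018]
green [251, 178, 119, 97, 1289] top-circle [0.5565 0.2623] r 0.0152 area-centre@fin [0.5531 0.2502]
green [265, 298, 104, 112, 9179] top-circle [0.5254 0.2476] r 0.0176 area-centre@fin [0.4711 0.2226]
fin top yaw -2.2 range -9.0 4.7 n 415 rmax 0.0483 z 0.2677
ring [0.5828 0.2756] resid 0.0003 notch yaw -0.1 gap 39.4 z 0.0893
stroke [0.646 0.275] dir -0.6
stroke [0.6444 0.1452] dir -1.0
stroke [0.6079 0.0173] dir 1.0
red [449, 138, 27, 19, 179] top-circle [0.6123 0.181 ] r 0.006 area-centre@fin [0.621  0.1445]
red [410, 154, 28, 57, 86] top-circle [0.5836 0.1766] r 0.0246 area-centre@fin [0.5788 0.1706]
red [463, 183, 47, 47, 1691] top-circle [0.5839 0.1455] r 0.0158 area-centre@fin [0.5824 0.1005]
red [283, 199, 18, 12, 124] top-circle [0.5289 0.2681] r 0.0043 area-centre@fin [0.5079 0.2652]
fin top yaw -0.8 range -7.1 6.7 n 142 rmax 0.047 z 0.1019
```

Green origin is 63 mm below the TCP, and red is still well seated. Moving over the blue ring and descending in stages.

```bash
python3 -m pendant '[{"dx":1,"dy":0,"dz":0,"twist":0},{"dx":3,"dy":0,"dz":0,"twist":-2},{"dx":5.5,"dy":0,"dz":0,"twist":-2},{"dx":6.8,"dy":0,"dz":1,"twist":-2},{"dx":6.8,"dy":0,"dz":4,"twist":-2},{"dx":6.8,"dy":0,"dz":7,"twist":-2},{"dx":6.8,"dy":0,"dz":10,"twist":-2},{"dx":6.8,"dy":0,"dz":13,"twist":-2},{"dx":6.8,"dy":0,"dz":14.4,"twist":-2},{"dx":6.8,"dy":0,"dz":14.4,"twist":-2}]'
python3 -m pendant '[{"dx":0,"dy":0,"dz":0.4,"twist":0},{"dx":0,"dy":0,"dz":0.8,"twist":0},{"dx":0,"dy":0,"dz":1.2,"twist":0},{"dx":0,"dy":0,"dz":1.6,"twist":0},{"dx":0,"dy":0,"dz":1.8,"twist":0},{"dx":0,"dy":0,"dz":1.8,"twist":0}]'
python3 - <<'E'
from ring import *
c=grab('wrist','w10.png'); pickle.dump(c,open('w10.pkl','wb')); e=c['state']['eef_pos']; print(np.round(e,4))
flask(c,'green',z0=e[2]-.063); finyaw(c,'green',e[2]-.063,[.5828,.2752])
E
```

```text
time: 18.68
eef_pos: [0.5798, 0.2752, 0.1562]
tcp_rot: [0.973, 0.231, -0.002, 0.0]
contact_force: [-0.1, -0.3, -2.1]
opening: 0.371
finger_force: 89.5
time: 19.42
eef_pos: [0.5807, 0.2755, 0.1398]
tcp_rot: [0.973, 0.231, 0.0, 0.0]
contact_force: [1.2, 0.5, -1.7]
opening: 0.374
finger_force: 89.5
[0.5807 0.2755 0.1398]
green [251, 177, 126, 105, 1407] top-circle [0.6157 0.2916] r 0.0167 area-centre@fin [0.6136 0.2802]
green [265, 299, 104, 111, 9179] top-circle [0.5858 0.2766] r 0.0179 area-centre@fin [0.5325 0.2496]
fin top yaw -0.3 range -7.4 7.2 n 447 rmax 0.0464 z 0.1054
```

```bash
python3 -m pendant '[{"dx":0,"dy":0,"dz":0.2,"twist":0},{"dx":0,"dy":0,"dz":0.4,"twist":0},{"dx":0,"dy":0,"dz":0.5,"twist":0},{"dx":0,"dy":0,"dz":0.5,"twist":0}]'
python3 -m pendant '[{"dx":0,"dy":0,"dz":0.3,"twist":0},{"dx":0,"dy":0,"dz":0.6,"twist":0},{"dx":0,"dy":0,"dz":0.9,"twist":0},{"dx":0,"dy":0,"dz":1.1,"twist":0},{"dx":0,"dy":0,"dz":1.1,"twist":0}]'
```

```text
time: 19.98
eef_pos: [0.5817, 0.2756, 0.1361]
tcp_rot: [0.973, 0.231, 0.002, 0.0]
contact_force: [2.3, -1.2, 3.0]
opening: 0.376
finger_force: 89.8
time: 20.6
eef_pos: [0.5821, 0.2758, 0.1257]
tcp_rot: [0.973, 0.231, 0.002, 0.0]
contact_force: [2.1, -1.1, 7.9]
opening: 0.374
finger_force: 90.1
```

```bash
python3 -m pendant '[{"dx":0,"dy":0,"dz":0.3,"twist":0},{"dx":0,"dy":0,"dz":0.6,"twist":0},{"dx":0,"dy":0,"dz":0.8,"twist":0},{"dx":0,"dy":0,"dz":0.9,"twist":0},{"dx":0,"dy":0,"dz":0.9,"twist":0}]'
python3 - <<'E'
from ring import *
c=grab('wrist','w11.png'); pickle.dump(c,open('w11.pkl','wb')); e=c['state']['eef_pos']; print(np.round(e,4), c['state']['contact_force'].round(1))
flask(c,'green',z0=e[2]-.063); finyaw(c,'green',e[2]-.063,[.5828,.2752])
P=cloud(c);H=cv2.cvtColor(c['img'],cv2.COLOR_RGB2HSV); m=(cv2.inRange(H,(100,120,40),(125,255,255))>0)&(np.linalg.norm(P[...,:2]-[.583,.275],axis=-1)<.046)
z=P[m][:,2]; print('blue ring top z',np.percentile(z,[50,80,95]).round(4))
E
```

```text
time: 21.22
eef_pos: [0.5829, 0.276, 0.1186]
tcp_rot: [0.973, 0.231, 0.003, -0.0]
contact_force: [0.4, -1.6, 11.8]
opening: 0.368
finger_force: 90.9
[0.5829 0.276  0.1186] [ 0.4 -1.6 11.8]
green [251, 180, 126, 103, 1370] top-circle [0.617  0.2918] r 0.0167 area-centre@fin [0.615  0.2804]
green [265, 299, 104, 112, 9184] top-circle [0.5876 0.277 ] r 0.0179 area-centre@fin [0.5349 0.2502]
fin top yaw 0.0 range -7.1 7.9 n 508 rmax 0.0482 z 0.0842
blue ring top z [0.0712 0.0717 0.0723]
```

```bash
python3 -m pendant '[{"dx":0,"dy":0,"dz":0.2,"twist":0},{"dx":0,"dy":0,"dz":0.2,"twist":0},{"dx":0,"dy":0,"dz":0.2,"twist":0},{"dx":0,"dy":0,"dz":0.2,"twist":0},{"dx":0,"dy":0,"dz":0.2,"twist":0},{"dx":0,"dy":0,"dz":0.2,"twist":0}]'
python3 - <<'E'
from ring import *
c=grab('wrist','w12.png'); d=grab('side')
cv2.imwrite('pics/end.png',cv2.cvtColor(np.vstack([cv2.resize(c['img'],(400,300)),cv2.resize(d['img'][225:375,180:380],(400,300),interpolation=2)]),cv2.COLOR_RGB2BGR))
E
```

```text
time: 22.02
eef_pos: [0.5835, 0.2763, 0.1185]
tcp_rot: [0.973, 0.231, 0.004, -0.0]
contact_force: [0.1, -1.3, 17.4]
opening: 0.371
finger_force: 91.6
```

View pics/end.png

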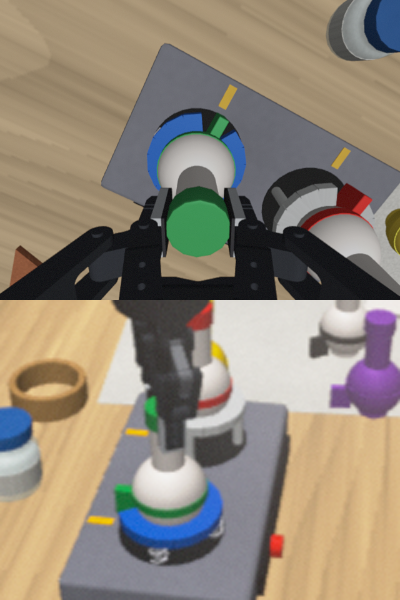

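The final view shows the green fin in the blue ring's notch at (217,128), with the ring at its stop. Red is still seated, its fin in the notch at (350,200), and the fingers are clear of the shaker. Handing in.

```bash
python3 -c "
from plant import ctrl
print(ctrl.sign_off())"
```

```text
the job is handed in; nothing more can be done
None
```

The job is handed in at about 22 s of robot time, but sign-off returned no verdict: red is seated in the aluminium ring with its fin in the notch and let go, and green is seated in the blue ring, fin in the notch, and held down at the stop (about 17.5 mm).

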